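# Crate the last samples, then show the flat bottle to the inspection camera

### The job

Stand the two round sample bottles that are loose on the bench upright in the two empty cells of the divided crate, one per cell, setting them down rather than dropping them. Then take the flat-sided bottle out of the crate and finish holding it still in the air, cap up, in front of the inspection camera: middle of its glass body on the lens axis, 140 mm from the lens, a broad face square to the lens (so the bottle leans back as much as the camera looks down). The program ends while the gripper holds the bottle there; do not touch the camera, and leave everything else where it stands.

Things in the scene. Friction and masses are not known exactly. Their poses are not given: they have to be found in the camera images.
- loose1: capped round amber glass bottle, 40 mm diameter, 102 mm tall in all: straight body to 62 mm, neck, then a round white cap 27 mm in diameter from 78 to 102 mm, about 0.1 kg; origin at the centre of its underside, z axis up through the cap. Stands on the bench, to be put into an empty cell (either one).
- loose2: capped round amber glass bottle, 40 mm diameter, 102 mm tall in all: straight body to 62 mm, neck, then a round white cap 27 mm in diameter from 78 to 102 mm, about 0.1 kg; origin at the centre of its underside, z axis up through the cap. Stands on the bench, to be put into the other empty cell.
- crate: fixed grey open-topped crate, 144 x 222 x 50 mm high, with 2 cells along its x and 3 along its y; each cell is 66 x 66 mm inside, walls and floor 4 mm thick, so cell centres lie at x = -35 or +35 mm and y = -70, 0 or +70 mm from the crate's axis and the inner floor is 4 mm above its underside. Origin at the centre of its underside on the bench, z up. Four cells hold bottles, two are empty.
- flat_bottle: the one flat-sided bottle, amber glass, standing in a cell of the crate, turned up to 0.5 rad in it: body 26 mm thick (its x) by 56 mm wide (its y) by 66 mm tall, then a neck 20 mm in diameter and a round white cap 27 mm in diameter from 78 to 102 mm, about 0.12 kg; the broad faces look along its +x and -x and are alike. Origin at the centre of its underside, z up through the cap.
- flat_mid (a point): middle of the flat bottle's glass body, 33 mm above its underside on its axis; axes as the bottle's.
- focus (a point): the point in the air 140 mm straight out in front of the lens on the lens axis, where the middle of the flat bottle's body is wanted; its axes are the camera head's: x runs from this point to the lens (25 degrees upward), y is level, z is square to both, pointing up and leaning away from the camera.
- lens (a point): centre of the lens front (40 mm diameter barrel) of the inspection camera, a white box head 75 x 62 x 58 mm on the post, looking 25 degrees down, 284 mm above the bench; axes as focus.
- camera: fixed inspection camera stand at the far left of the bench: dark foot 130 x 150 x 18 mm, steel post 18 mm in diameter to 360 mm high, head on it; origin on the bench 90 mm in front of the foot's middle, under the lens, z up; the head looks to its -x.
- packed1: capped round amber glass bottle, 40 mm diameter, 102 mm tall in all: straight body to 62 mm, neck, then a round white cap 27 mm in diameter from 78 to 102 mm, about 0.1 kg; origin at the centre of its underside, z axis up through the cap. Already in a crate cell; leave it there.
- packed2: capped round amber glass bottle, 40 mm diameter, 102 mm tall in all: straight body to 62 mm, neck, then a round white cap 27 mm in diameter from 78 to 102 mm, about 0.1 kg; origin at the centre of its underside, z axis up through the cap. Already in a crate cell; leave it there.
- packed3: capped round amber glass bottle, 40 mm diameter, 102 mm tall in all: straight body to 62 mm, neck, then a round white cap 27 mm in diameter from 78 to 102 mm, about 0.1 kg; origin at the centre of its underside, z axis up through the cap. Already in a crate cell; leave it there.
- beaker: steel beaker, 60 mm diameter, 62 mm tall, on the bench; bystander, origin at its underside.
- jar: squat white closed jar, 56 mm diameter, 45 mm tall, on the bench; bystander, origin at its underside.
- flask: round-bottomed flask in a cork ring, 92 mm diameter, 141 mm tall; bystander, origin at its underside.
- spatula: flat steel spatula about 190 mm long lying on the bench; bystander.
- dish: shallow white dish, 90 mm diameter, 22 mm tall; bystander, origin at its underside.
There are look-alikes about, which are no part of the job. Leave any blue look-alike of the flat_bottle alone.

How it is judged:
By the outcome, as a careful person would: the job done as asked, in the order asked, and still so for the second after the job is handed in, while the arm keeps its last pose, push and grip.
It also fails if it takes over 59 s, if anything falls off the work surface, if the arm or the gripper's body presses on something with over 40 N, if the wrist force passes 120 N, or if a joint passes its speed limit or range.

### The arm

A 6-joint arm with a two-finger parallel gripper is mounted at the origin on the work surface. World frame = base frame: x ahead of the robot, y to its left, z up, the work surface at z = 0. Lengths are in mm, angles in rad, forces in N, time in s.
With the tool pointing down it reaches from about 300 to 775 mm from the base axis. Payload 14.6 kg.
Tool frame: the origin (TCP) lies on the centre line of the jaws, within the pads' length; the fingertips stand 11 mm ahead of it and the grasp point (between the pads) lies 8 mm behind it; x points along the fingers, y is the direction in which the jaws open and shut, and the axes are right-handed (so a half turn about x gives the same grasp; the last joint's range is limited). The gripper opens to 94 mm and grips with 3 to 60 N. Pads are 16 mm wide; open, the fingers measure 119 mm over their backs; the gripper's body (75 mm by 177 mm) begins 78 mm behind the grasp point.
Start: joints at [-1.274, 0.3, 1.521, -0, 1.321, -0.067], TCP at [195.698, -513.996, 216.446] pointing down, gripper open.
Joint ranges: [-3.03, 3.03], [-0.79, 2.21], [0.23, 2.52], [-1.04, 4.18], [0, 3.07], [-2.55, 2.55]. Speed limits (rad/s): [2.22, 2.22, 2.57, 3.14, 3.14, 3.14].

### API

Orientations are given as [roll, pitch, yaw] about the fixed x, y, z axes, in that order (R = Rz(yaw) Ry(pitch) Rx(roll)).
In Python, from cell import manip gives the robot as it stands.
- The arm moves only by the shell command python3 -m handwheel 'ROWS' [OPENING] [FORCE]. ROWS is JSON, a list of rows, each a list of 2 entries, a list of its own where there are three numbers: the shift along the tool's x, y, z in mm, then the turn about the tool's x in rad. In form: [[[x, y, z], spin], ...]. A call has exactly 10 rows; each row shifts and turns the commanded pose from where the row before left it, along the tool's axes as they then stand; what a row does not reach is not made up. A row lasts 1/8 s, in which the tool goes at most 62.5 mm and 10.7 degrees, less where a joint would pass 70% of its speed; a pose out of reach is approached as far as the arm can. A call with a gripper value outside its range is refused whole. OPENING is the closure in counts, from 0 (fully open) to 255 (shut), set as the call begins (- or left out, the last holds). The fingers move at their own pace and stop on an object; FORCE is the grip in N (left out, the last holds). Time passes only in rows, so rows that do not move let the fingers close, or fill a call up. It gives the time, the measured TCP pose, the force and the opening at its end, in the units of the state.
- manip.read_state(): the state, without advancing time (a new reading comes with each control period).
- manip.camera(name): name is "side" or "top"; returns a dict with "pixels" (400x640x3 uint8, red, green, blue), "z_map" (400x640 float32, mm along the optical axis (not along the pixel's ray), 0 where there is no reading), "mtx" (3x3 intrinsics, pixels), "xyz" and "orientation" of the camera in the world. Camera axes: x right, y up, looking along -z (the intrinsics and any distortion apply to the point x, -y, -z); pixel columns grow to the right and rows downward; lengths in mm; the calibration is good to about 2 mm. A picture is of the moment at which its call begins.
- manip.sign_off(): hands the job in, once; it reports no verdict.
Trained networks look in the newest picture that a camera, given by its name, has taken for a name from the list of things; names that differ only in an ending like _2 or _b are one class to them, and where a whole thing is asked for, a point or a joint stands for the part that bears it (a point fixed in the world has none). Each returns a list of dicts, best first, with "confidence" (0 to 1); they miss things now and then, are a little off and sometimes report something else, mostly with a low value. They report only what shows in the picture. A call takes as long as a camera call. They do not tell look-alikes from the thing itself.
- manip.cut_out(target, camera): "region" (400x640 bool, what is visible of it) and "centre" ([column, row] in pixels, amid what is visible of it).
The state is a dict: "clock": time; "joints": joint angles; "qd": joint speeds; "effort": joint torques, N m; "eef_pos": TCP position; "eef_rot": TCP orientation; "wrist_force": force on the tool from outside, world axes, zero at the start; "moment": the same for the moment, N m; "finger_gap": finger opening in mm.
Only numpy, scipy, OpenCV 4.12 (cv2) and the standard library are available. Lean on these libraries where they do the work, as an engineer would, in place of code of your own. Each camera call takes 0.05 s, during which the arm holds its last target. There are 200 camera calls.

## Working session

There is one attempt and no reset: what is moved stays moved. The work goes in short steps, Python scripts to look and compute and a shell command to move; the robot and the scene stay as the last step left them, time stands still between calls to the robot, and variables do not carry over. Pictures are saved under pics/ and viewed, about 8 in all and at most 12, crops included, and the job is handed in when it is done.

```bash
mkdir -p pics; ls
cat > h.py <<'E'
import numpy as np, cv2
from scipy.spatial.transform import Rotation as R
from cell import manip
def rot(o):
    o=np.array(o,float)
    return o if o.shape==(3,3) else (R.from_euler('xyz',o).as_matrix() if o.size==3 else R.from_quat(o).as_matrix())
def cloud(c):
    z=c['z_map'].astype(float); K=np.array(c['mtx']); v,u=np.mgrid[:400,:640]
    d=c.get('dist') 
    P=np.stack([(u-K[0,2])/K[0,0]*z,-(v-K[1,2])/K[1,1]*z,-z],-1)
    W=P@rot(c['orientation']).T+np.array(c['xyz']); W[z<=0]=np.nan
    return W
def save(n,im,s=1):
    cv2.imwrite('pics/'+n+'.png',cv2.resize(im[:,:,::-1],None,fx=s,fy=s,interpolation=cv2.INTER_CUBIC))
E
python3 - <<'E'
from h import *
print(manip.read_state())
for n in('top','side'):
    c=manip.camera(n); print(n,{k:(v if k not in('pixels','z_map') else v.shape) for k,v in c.items()})
    np.savez(n+'.npz',**c); save(n+'0',c['pixels'])
    W=cloud(c)
    for t in ['loose1','flat_bottle','crate','camera','packed1','beaker','jar','flask','dish','spatula','lens']:
        for r in manip.cut_out(t,n):
            m=r['region']; p=W[m]; p=p[~np.isnan(p[:,0])]
            if len(p): print(t,round(r['confidence'],2),np.round(r['centre']),m.sum(),'min',np.percentile(p,3,0).round(),'max',np.percentile(p,97,0).round())
E
```

```text
pics
{'clock': 0.0, 'joints': array([-1.27362546e+00,  3.00481270e-01,  1.52162385e+00,  1.87555439e-05,
        1.32074369e+00, -6.66234750e-02]), 'qd': array([ 0.00303794, -0.00232863,  0.00039548, -0.00068407, -0.0005863 ,
       -0.00065937]), 'effort': array([-2.12355910e-03, -5.31805193e+01, -3.52731550e+01,  7.07652443e-02,
        2.43665732e-02, -8.76095442e-05]), 'eef_pos': array([ 195.61026585, -513.74096226,  215.86266961]), 'eef_rot': array([-1.65188066,  1.56954004,  1.85350168]), 'wrist_force': array([-0.39925023, -0.25664762, -0.19307311]), 'moment': array([ 0.02654873, -0.0164726 ,  0.02048223]), 'finger_gap': 94.41809811052052}
top {'pixels': (400, 640, 3), 'z_map': (400, 640), 'mtx': array([[449.43414148,   0.        , 316.72169766],
       [  0.        , 449.43414148, 201.60751316],
       [  0.        ,   0.        ,   1.        ]]), 'xyz': array([ 324.93293661,  -31.31482571, 1438.66530318]), 'orientation': array([ 1.81678350e-01,  1.39335457e-03, -1.56136576e+00])}
loose1 0.71 [277. 252.] 151 min [410.  74.  20.] max [444. 105. 106.]
loose1 0.51 [243. 206.] 192
[... 2313 characters left out ...]
 1307 min [ 446. -282.    6.] max [592. -63.  53.]
packed1 0.73 [355. 194.] 200 min [ 477. -256.   35.] max [ 512. -226.  110.]
packed1 0.58 [349. 215.] 223 min [ 461. -119.   39.] max [497. -91. 110.]
packed1 0.49 [335. 185.] 102 min [ 546. -250.   41.] max [ 573. -226.  110.]
beaker 0.64 [334. 300.] 565 min [427. 205.   7.] max [479. 260.  65.]
jar 0.89 [306. 250.] 345 min [552.  26.   2.] max [603.  79.  50.]
flask 0.87 [399. 165.] 575 min [ 322. -510.    6.] max [ 396. -463.  137.]
dish 0.78 [267. 356.] 1059 min [518. 386.   5.] max [592. 463.  25.]
spatula 0.78 [359. 384.] 1290 min [293. 334.   2.] max [400. 466.  22.]
lens 0.67 [205. 171.] 1248 min [761. 112. 278.] max [867. 172. 358.]
```

Run:
```python
from h import *
t=np.load('top.npz')['pixels'];s=np.load('side.npz')['pixels']
save('topcrop',t[60:310,140:500],2.2); save('sidecrop',s[120:320,160:440],2.8)
```

```text
(no output)
```

View pics/topcrop.png

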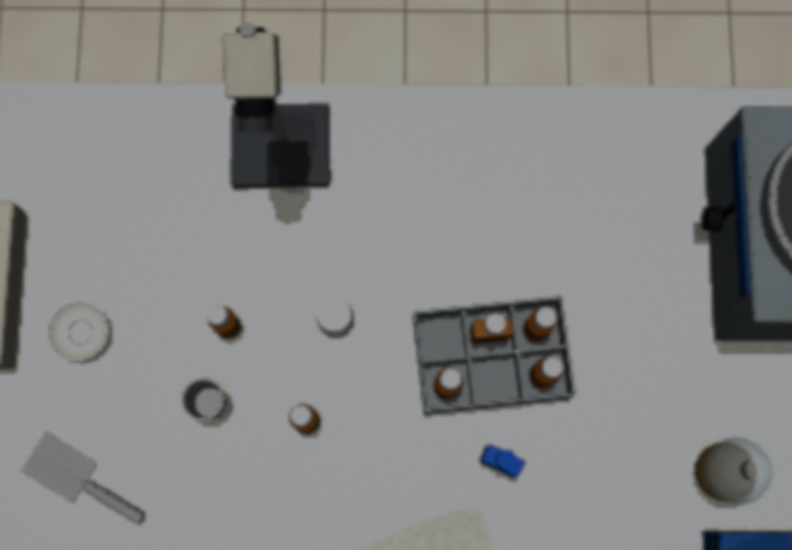

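View pics/sidecrop.png

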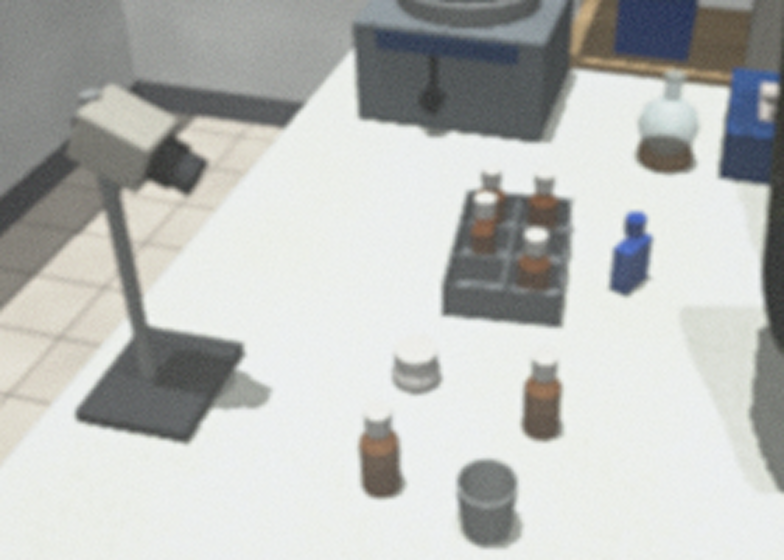

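The pictures show the loose bottles at top-view pixels (277,252) and (243,206). The amber flat bottle is at (363,208), in the crate's far-middle cell. The blue look-alike at (368,268) is to be left alone, and the jar at (292,204) is a bystander. The empty cells are far-left and near-middle. The camera looks roughly along -x. Next I'll measure these poses.

Run:
```python
from h import *
T=dict(np.load('top.npz'));S=dict(np.load('side.npz'))
WT,WS=cloud(T),cloud(S)
def box(W,lo,hi):
    m=np.all((W>lo)&(W<hi),-1); return W[m]
for n,W in(('top',WT),('side',WS)):
    b=box(W,[620,-150,-30],[700,150,30]); print(n,'bench z',np.median(b[:,2]), 'slope',[np.median(box(W,[x,-60,-30],[x+60,0,30])[:,2]).round(1) for x in(350,450,600,700)])
    for nm,c in dict(A=(427,92),B=(567,210),flat=(558,-170),p1=(562,-237),p2=(480,-110),p3=(496,-245)).items():
        p=box(W,[c[0]-35,c[1]-30,99],[c[0]+35,c[1]+30,125])
        if len(p)>8:
            (r,s,a)=cv2.minAreaRect(p[:,:2].astype(np.float32)); print(n,nm,len(p),np.median(p,0).round(1),'rect',np.round(r,1),np.round(s,1))
    # crate rim
    p=box(W,[430,-300,44],[620,-50,58]); r=cv2.minAreaRect(p[:,:2].astype(np.float32)); print(n,'crate',r)
    p=box(W,[740,40,8],[940,240,26]); r=cv2.minAreaRect(p[:,:2].astype(np.float32)); print(n,'foot',len(p),r)
    p=box(W,[720,60,235],[930,240,345]); r=cv2.minAreaRect(p[:,:2].astype(np.float32)); print(n,'head',len(p),r)
    # flat shoulder / body
    p=box(W,[520,-205,60],[595,-135,76]); print(n,'flat shoulder',len(p),cv2.minAreaRect(p[:,:2].astype(np.float32)) if len(p)>3 else '')
c=T['pixels'][185:250,320:410]; d=S['pixels'][140:205,170:240]
im=np.hstack([cv2.resize(c[:,:,::-1],(450,325),interpolation=2),cv2.resize(d[:,:,::-1],(350,325),interpolation=2)]); cv2.imwrite('pics/close.png',im)
```

```text
top bench z 1.2124343103498632 slope [np.float64(1.0), np.float64(1.2), np.float64(1.2), np.float64(1.6)]
top A 60 [429.   92.1 103.9] rect [429.1  92.3] [23.8 23.9]
top B 49 [566.5 211.2 102.3] rect [565.3 210.6] [22.2 24.9]
top flat 66 [ 555.2 -170.9  106.7] rect [ 555.6 -170.8] [25.5 24.3]
top p1 65 [ 564.4 -238.9  106.7] rect [ 565.3 -241.3] [23.3 25.9]
top p2 63 [ 478.4 -109.3  106.6] rect [ 479.1 -109.6] [23.9 24.1]
top p3 64 [ 497.1 -246.8  106.9] rect [ 496.8 -248. ] [23.9 24.9]
top crate ((522.8640747070312, -174.44171142578125), (144.52464294433594, 214.2032470703125), 6.5635271072387695)
top foot 1434 ((824.9652709960938, 144.09365844726562), (194.38131713867188, 182.1983642578125), 10.7288818359375)
top head 683 ((812.7133178710938, 140.70840454101562), (118.90245819091797, 62.53811264038086), 1.3812175989151)
top flat shoulder 94 ((556.0256958007812, -171.0374755859375), (25.615604400634766, 56.46569061279297), 5.1627936363220215)
side bench z 2.8318143688831015 slope [np.float64(2.7), np.float64(2.6), np.float64(2.8), np.float64(3.2)]
side A 57 [428.4  93.9 104. ] rect [428.2  93.1] [24.6 26.8]
side B 69 [564.9 212.3 104.3] rect [566.2 211.9] [25.2 27.3]
side flat 40 [ 556.  -168.6  106.9] rect [ 557.2 -172.9] [23.9 26.7]
side p1 38 [ 563.6 -237.3  108.3] rect [ 564.4 -240.6] [25.5 25.9]
side p2 46 [ 479.1 -104.7  108. ] rect [ 479.8 -109.4] [22.2 27.6]
side p3 39 [ 496.  -245.3  107.1] rect [ 496.1 -246.1] [23.9 24. ]
side crate ((522.1767578125, -175.48582458496094), (144.204833984375, 222.2959442138672), 6.577944278717041)
side foot 1457 ((841.9647827148438, 140.8911590576172), (131.85287475585938, 155.34815979003906), 1.129523515701294)
side head 1050 ((815.0993041992188, 142.1137237548828), (122.98799896240234, 62.08009338378906), 4.038249969482422)
side flat shoulder 61 ((555.0379028320312, -168.9796142578125), (25.85835075378418, 52.505271911621094), 5.838943958282471)
```

View pics/close.png

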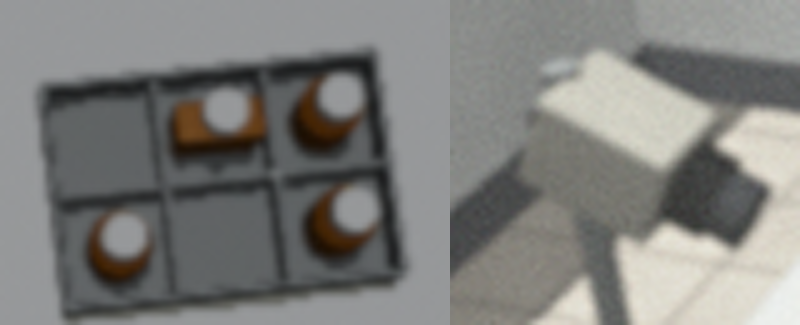

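The close crop confirms the amber flat bottle is in the far-middle cell, turned about 5.5°, close to the crate's own 6.6° yaw. The empty cells are far-left (549,-101) and near-middle (488,-179). The caps of the packed bottles sit where the crate model predicts.

```bash
cat > go.py <<'E'
import sys
from h import *
s=manip.read_state(); M=rot(s['eef_rot']); p=s['eef_pos']
y=M[:,1]; yaw=np.degrees(np.arctan2(y[1],y[0]))
print('t',round(s['clock'],2),'pos',p.round(1),'jaw yaw',round(yaw,1),'gap',round(s['finger_gap'],1),'F',np.round(s['wrist_force'],1),'q6',s['joints'][5].round(2),'toolx',M[:,0].round(3))
a=sys.argv[1:]
if a:
    d=np.array(list(map(float,a[:3])))-p
    print('shift now',(M.T@d).round(1))
    if len(a)>3:
        k=((float(a[3])-yaw+90)%180)-90
        print('spin',round(np.radians(-k),3))
E
python3 go.py 429 92.5 200 ; python3 go.py 429 92.5 200 96.6
python3 -m handwheel '[[[0,0,0],0],[[0,0,0],0],[[0,0,20],0],[[0,0,0],0],[[0,0,0],0],[[0,0,0],0],[[0,0,0],0],[[0,0,0],0],[[0,0,0],0],[[0,0,0],0]]' 0 20; python3 go.py
```

```text
t 1.2 pos [ 195.7 -514.   216.4] jaw yaw -69.2 gap 94.1 F [0.2 0.4 0.3] q6 -0.07 toolx [-0.  0. -1.]
shift now [  16.5 -483.8 -433.8]
t 1.2 pos [ 195.7 -514.   216.4] jaw yaw -69.2 gap 94.1 F [0.2 0.4 0.3] q6 -0.07 toolx [-0.  0. -1.]
shift now [  16.5 -483.8 -433.8]
spin 0.249
clock: 2.45
eef_pos: [177.0, -521.1, 216.4]
eef_rot: [-0.879, 1.571, 2.627]
wrist_force: [1.1, 0.1, -0.4]
finger_gap: 93.9
t 2.45 pos [ 177.  -521.1  216.4] jaw yaw -69.2 gap 93.9 F [ 1.1  0.1 -0.4] q6 -0.1 toolx [-0.  0. -1.]
```

```bash
python3 -m handwheel '[[[0,-45,-42],0],[[0,-45,-42],0],[[0,-45,-42],0],[[0,-45,-42],0],[[0,-45,-42],0],[[0,-45,-42],0],[[0,-45,-42],0],[[0,-45,-42],0],[[0,-45,-42],0],[[0,-45,-42],0]]' 110 20; python3 go.py 429 92.5 130 96.6
```

```text
clock: 3.7
eef_pos: [409.9, 51.0, 216.8]
eef_rot: [2.73, 1.57, -0.048]
wrist_force: [1.5, -0.6, 0.3]
finger_gap: 53.4
t 3.7 pos [409.9  51.  216.8] jaw yaw -69.1 gap 53.4 F [ 1.5 -0.6  0.3] q6 1.24 toolx [ 0.001 -0.    -1.   ]
shift now [ 86.8 -32.  -32.6]
spin 0.249
```

```bash
python3 -m handwheel '[[[0,-32,-33],0],[[30,0,0],0],[[30,0,0],0],[[0,0,0],0],[[0,0,0],0],[[0,0,0],0],[[0,0,0],0],[[0,0,0],0],[[0,0,0],0],[[0,0,0],0]]' 110 20; python3 go.py 429 92.5 83
```

```text
clock: 4.95
eef_pos: [428.9, 90.5, 156.5]
eef_rot: [0.599, 1.571, -2.179]
wrist_force: [0.4, -0.3, 0.4]
finger_gap: 53.6
t 4.95 pos [428.9  90.5 156.5] jaw yaw -69.2 gap 53.6 F [ 0.4 -0.3  0.4] q6 1.33 toolx [-0. -0. -1.]
shift now [73.5 -1.8 -0.8]
```

```bash
python3 -m handwheel '[[[25,-2,-1],0],[[25,0,0],0],[[23,0,0],0],[[0,0,0],0],[[0,0,0],0],[[0,0,0],0],[[0,0,0],0],[[0,0,0],0],[[0,0,0],0],[[0,0,0],0]]' 110 20; python3 -m handwheel '[[[0,0,0],0],[[0,0,0],0],[[0,0,0],0],[[0,0,0],0],[[0,0,0],0],[[0,0,0],0],[[0,0,0],0],[[0,0,0],0],[[-15,0,0],0],[[-45,0,0],0]]' 255 20; python3 go.py 549 -101 210
```

```text
clock: 6.2
eef_pos: [429.1, 92.8, 83.5]
eef_rot: [-2.504, 1.571, 1.002]
wrist_force: [-1.0, -0.3, -0.6]
finger_gap: 53.2
clock: 7.45
eef_pos: [428.1, 92.6, 143.6]
eef_rot: [-0.238, 1.567, -3.016]
wrist_force: [0.9, 0.3, -0.4]
finger_gap: 26.7
t 7.45 pos [428.1  92.6 143.6] jaw yaw -69.2 gap 26.7 F [ 0.9  0.3 -0.4] q6 1.34 toolx [-0.004 -0.    -1.   ]
shift now [-66.7 223.9 -43.8]
```

```bash
python3 -m handwheel '[[[-40,0,0],0],[[-27,40,-8],0],[[0,50,-10],0],[[0,50,-10],0],[[0,50,-10],0],[[0,34,-6],0],[[0,0,0],0],[[0,0,0],0],[[0,0,0],0],[[0,0,0],0]]' 255 20; python3 go.py 549 -101 89
```

```text
clock: 8.7
eef_pos: [549.8, -100.3, 210.8]
eef_rot: [2.574, 1.57, -0.203]
wrist_force: [-0.1, 0.2, -1.8]
finger_gap: 26.7
t 8.7 pos [ 549.8 -100.3  210.8] jaw yaw -69.1 gap 26.7 F [-0.1  0.2 -1.8] q6 0.96 toolx [ 0. -0. -1.]
shift now [121.8   0.4   1. ]
```

```bash
python3 -m handwheel '[[[40,0,0],0],[[40,0,1],0],[[28,0,0],0],[[7,0,0],0],[[3,0,0],0],[[2,0,0],0],[[2,0,0],0],[[0,0,0],0],[[0,0,0],0],[[0,0,0],0]]' 255 20; python3 go.py 549 -101 88
```

```text
clock: 9.95
eef_pos: [549.0, -101.3, 88.6]
eef_rot: [2.483, 1.571, -0.295]
wrist_force: [0.0, 0.4, -1.0]
finger_gap: 26.7
t 9.95 pos [ 549.  -101.3   88.6] jaw yaw -69.2 gap 26.7 F [ 0.   0.4 -1. ] q6 0.96 toolx [ 0. -0. -1.]
shift now [ 0.6 -0.3 -0.1]
```

```bash
python3 -m handwheel '[[[1,0,0],0],[[0.5,0,0],0],[[0,0,0],0],[[0,0,0],0],[[0,0,0],0],[[0,0,0],0],[[0,0,0],0],[[0,0,0],0],[[0,0,0],0],[[0,0,0],0]]' 255 5; python3 -m handwheel '[[[0,0,0],0],[[0,0,0],0],[[0,0,0],0],[[0,0,0],0],[[0,0,0],0],[[-20,0,0],0],[[-40,0,0],0],[[-40,0,0],0],[[0,0,0],0],[[0,0,0],0]]' 110 20; python3 go.py 565.5 211 190
```

```text
clock: 11.2
eef_pos: [549.2, -101.3, 87.4]
eef_rot: [2.599, 1.57, -0.179]
wrist_force: [-1.0, -0.1, 5.3]
finger_gap: 27.0
clock: 12.45
eef_pos: [548.6, -101.2, 186.1]
eef_rot: [-0.628, 1.57, 2.877]
wrist_force: [0.1, 0.1, -0.5]
finger_gap: 53.6
t 12.45 pos [ 548.6 -101.2  186.1] jaw yaw -69.2 gap 53.6 F [ 0.1  0.1 -0.5] q6 0.96 toolx [-0.001  0.    -1.   ]
shift now [  -3.9 -285.8 -126.9]
```

```bash
python3 -m handwheel '[[[0,-50,-22],0],[[0,-50,-22],0],[[0,-50,-22],0],[[0,-50,-22],0],[[0,-50,-22],0],[[0,-36,-17],0],[[0,0,0],0],[[0,0,0],0],[[30,0,0],0],[[22,0,0],0]]' 110 20; python3 go.py 565.5 211 83
```

```text
clock: 13.7
eef_pos: [565.7, 209.7, 133.6]
eef_rot: [0.04, 1.57, -2.739]
wrist_force: [-0.1, 0.2, -0.4]
finger_gap: 53.4
t 13.7 pos [565.7 209.7 133.6] jaw yaw -69.3 gap 53.4 F [-0.1  0.2 -0.4] q6 1.5 toolx [-0.001 -0.    -1.   ]
shift now [50.6 -1.3 -0.4]
```

Run:
```python
from h import *
c=manip.camera('top');save('v1',c['pixels'][60:310,140:500],2.2)
```

```text
(no output)
```

View pics/v1.png

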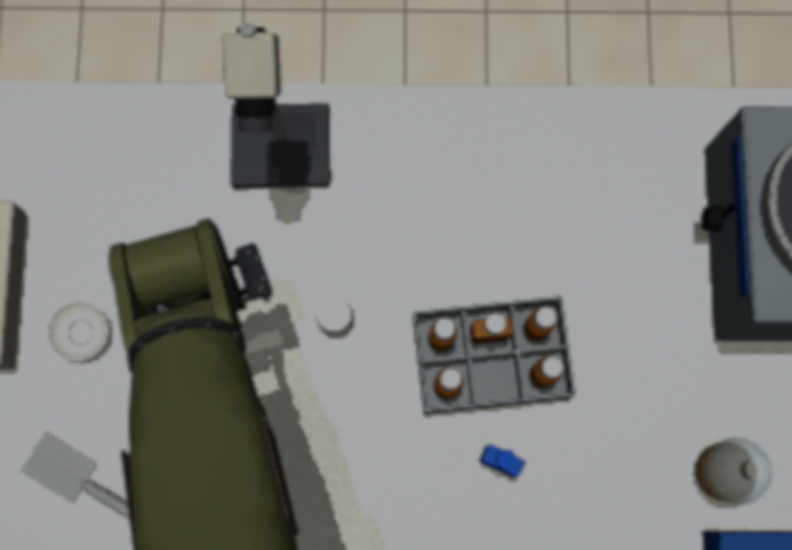

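The first bottle stands upright in the far-left cell, at about crop pixel (443,335). I'll carry on with the second.

```bash
python3 -m handwheel '[[[25,-1,0],0],[[25,0,0],0],[[0,0,0],0],[[0,0,0],0],[[0,0,0],0],[[0,0,0],0],[[0,0,0],0],[[0,0,0],0],[[0,0,0],0],[[0,0,0],0]]' 110 20; python3 -m handwheel '[[[0,0,0],0],[[0,0,0],0],[[0,0,0],0],[[0,0,0],0],[[0,0,0],0],[[0,0,0],0],[[0,0,0],0],[[-15,0,0],0],[[-55,0,0],0],[[-55,0,0],0]]' 255 20; python3 go.py 487.7 -178.5 210
```

```text
clock: 15.0
eef_pos: [565.5, 212.1, 84.9]
eef_rot: [-0.218, 1.571, -2.996]
wrist_force: [0.0, 0.3, 0.5]
finger_gap: 53.3
clock: 16.25
eef_pos: [565.3, 212.1, 212.4]
eef_rot: [-2.914, 1.571, 0.591]
wrist_force: [1.3, 0.1, -0.1]
finger_gap: 26.3
t 16.25 pos [565.3 212.1 212.4] jaw yaw -69.2 gap 26.3 F [ 1.3  0.1 -0.1] q6 1.51 toolx [ 0.  0. -1.]
shift now [  2.4 337.4 211.5]
```

```bash
python3 -m handwheel '[[[0,50,31],0],[[0,50,31],0],[[0,50,31],0],[[0,50,31],0],[[0,50,31],0],[[0,50,31],0],[[0,37,25],0],[[0,0,0],0],[[0,0,0],0],[[0,0,0],0]]' 255 20; python3 go.py 487.7 -178.5 89
```

```text
clock: 17.5
eef_pos: [488.6, -176.9, 210.3]
eef_rot: [2.602, 1.57, -0.174]
wrist_force: [-1.2, -0.5, -1.7]
finger_gap: 26.6
t 17.5 pos [ 488.6 -176.9  210.3] jaw yaw -69.1 gap 26.6 F [-1.2 -0.5 -1.7] q6 0.79 toolx [ 0. -0. -1.]
shift now [121.3   1.1   1.4]
```

```bash
python3 -m handwheel '[[[40,1,1],0],[[40,0,0],0],[[28,0,0],0],[[7,0,0],0],[[3,0,0],0],[[2,0,0],0],[[1,0,0],0],[[1,0,0],0],[[0,0,0],0],[[0,0,0],0]]' 255 20; python3 go.py 487.7 -178.5 88
```

```text
clock: 18.75
eef_pos: [488.1, -179.4, 88.8]
eef_rot: [2.393, 1.569, -0.385]
wrist_force: [-0.9, 1.1, 5.8]
finger_gap: 26.6
t 18.75 pos [ 488.1 -179.4   88.8] jaw yaw -69.2 gap 26.6 F [-0.9  1.1  5.8] q6 0.78 toolx [ 0.001 -0.001 -1.   ]
shift now [ 0.8 -1.   0.1]
```

```bash
python3 -m handwheel '[[[0,0,0],0],[[0,0,0],0],[[0,0,0],0],[[0,0,0],0],[[0,0,0],0],[[-20,0,0],0],[[-40,0,0],0],[[-40,0,0],0],[[0,0,0],0],[[0,0,0],0]]' 110 20
python3 go.py 555.5 -170.5 130 96
python3 - <<'E'
from h import *
T=dict(np.load('top.npz'));S=dict(np.load('side.npz'))
def box(W,lo,hi):
    m=np.all((W>lo)&(W<hi),-1); return W[m]
for n,C in(('top',T),('side',S)):
    W=cloud(C)
    # head planes: RANSAC on head points
    p=box(W,[740,95,240],[920,190,375])
    rng=np.random.default_rng(0)
    q=p.copy()
    for k in range(3):
        best=None
        for i in range(600):
            a,b,c=q[rng.choice(len(q),3,False)]; nn=np.cross(b-a,c-a)
            if np.linalg.norm(nn)<50: continue
            nn/=np.linalg.norm(nn); inl=np.abs((q-a)@nn)<1.5
            if best is None or inl.sum()>best.sum(): best=inl
        g=q[best]; u,s,v=np.linalg.svd(g-g.mean(0)); nn=v[2]*np.sign(v[2][np.argmax(abs(v[2]))])
        print(n,len(g),'normal',nn.round(3),'mean',g.mean(0).round(1),'ext',np.ptp(g,0).round(), 'yaw',np.degrees(np.arctan2(nn[1],nn[0])).round(1))
        q=q[~best]
    f=box(W,[750,40,15],[930,240,25]); f=f[~((f[:,2]>30))]; print(n,'foot',cv2.minAreaRect(f[:,:2].astype(np.float32)))
    po=box(W,[820,110,60],[880,180,200]); print(n,'post',len(po),np.median(po,0).round(1),po.min(0).round(),po.max(0).round())
    # lens dark points
    m=(C['pixels'].max(-1)<70)&np.all((W>[720,100,240])&(W<[800,185,330]),-1); l=W[m]; print(n,'dark',len(l),l.min(0).round(),l.max(0).round(),np.median(l,0).round(1))
S2=manip.camera('top'); save('v2',S2['pixels'][170:260,300:420],5)
E
```

```text
clock: 20.0
eef_pos: [487.3, -179.1, 187.1]
eef_rot: [-0.802, 1.57, 2.703]
wrist_force: [-0.2, 0.6, 0.1]
finger_gap: 52.9
t 20.0 pos [ 487.3 -179.1  187.1] jaw yaw -69.2 gap 52.9 F [-0.2  0.6  0.1] q6 0.78 toolx [-0.001  0.    -1.   ]
shift now [ 57.1  16.3 -66.8]
spin 0.259
top 349 normal [-0.417  0.03   0.909] mean [821.5 141.8 344.4] ext [87. 60. 40.] yaw 175.9
top 188 normal [-0.422  0.014  0.907] mean [819.1 136.1 340.4] ext [112.  62.  54.] yaw 178.1
top 130 normal [-0.54  -0.032  0.841] mean [799.9 141.  330.4] ext [98. 59. 63.] yaw -176.6
top foot ((841.5664672851562, 141.4358367919922), (130.475830078125, 148.57411193847656), 1.0645357370376587)
top post 50 [851.8 136.9  97.4] [847. 133.  60.] [862. 148. 161.]
top dark 253 [753. 118. 288.] [796. 164. 328.] [773.9 137.4 310.4]
side 339 normal [-0.018  1.    -0.004] mean [830.  170.4 321. ] ext [86.  4. 74.] yaw 91.0
side 330 normal [-0.422 -0.014  0.907] mean [821.6 141.  346.5] ext [72. 61. 34.] yaw -178.1
side 121 normal [-0.268  0.956  0.123] mean [790.5 161.3 308.1] ext [98. 23. 70.] yaw 105.6
side foot ((842.3492431640625, 139.85641479492188), (130.76461791992188, 154.83668518066406), 1.9598766565322876)
side post 252 [853.1 146.6 135.1] [846. 133.  60.] [867. 152. 200.]
side dark 111 [761. 135. 285.] [798. 165. 323.] [782.7 158.1 311. ]
```

View pics/v2.png

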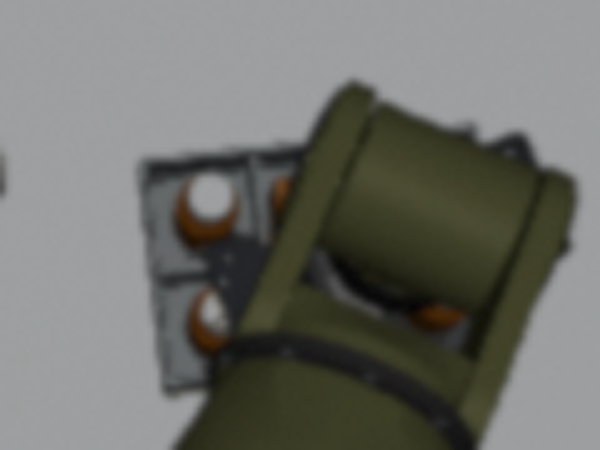

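```bash
python3 -m handwheel '[[[0,8,-33],0],[[0,8,-34],0],[[0,0,0],0.13],[[0,0,0],0.13],[[20,0,0],0],[[25,0,0],0],[[0,0,0],0],[[0,0,0],0],[[0,0,0],0],[[0,0,0],0]]' 110 20; python3 go.py 555.6 -170.6 87 95.7
```

```text
clock: 21.3
eef_pos: [556.2, -170.4, 143.5]
eef_rot: [2.661, 1.57, -0.377]
wrist_force: [-0.2, 0.3, -0.4]
finger_gap: 53.1
t 21.3 pos [ 556.2 -170.4  143.5] jaw yaw -84.1 gap 53.1 F [-0.2  0.3 -0.4] q6 1.11 toolx [ 0.001 -0.    -1.   ]
shift now [56.5  0.1  0.6]
spin 0.004
```

```bash
python3 -m handwheel '[[[28,0,0],0],[[28,0,0],0],[[0,0,0],0],[[0,0,0],0],[[0,0,0],0],[[0,0,0],0],[[0,0,0],0],[[0,0,0],0],[[0,0,0],0],[[0,0,0],0]]' 110 20;  python3 -m handwheel '[[[0,0,0],0],[[0,0,0],0],[[0,0,0],0],[[0,0,0],0],[[0,0,0],0],[[0,0,0],0],[[0,0,0],0],[[-20,0,0],0],[[-30,0,0],0],[[-30,0,0],0]]' 255 30; python3 go.py 616.9 -163.5 165
```

```text
clock: 22.55
eef_pos: [556.0, -170.3, 86.9]
eef_rot: [-0.684, 1.571, 2.561]
wrist_force: [-0.6, 0.7, -0.2]
finger_gap: 53.4
clock: 23.8
eef_pos: [555.8, -170.2, 167.7]
eef_rot: [-0.491, 1.57, 2.754]
wrist_force: [-0.1, -0.1, -0.8]
finger_gap: 26.5
t 23.8 pos [ 555.8 -170.2  167.7] jaw yaw -84.1 gap 26.5 F [-0.1 -0.1 -0.8] q6 1.11 toolx [-0.  0. -1.]
shift now [  2.6  -0.4 -61.5]
```

```bash
python3 -m handwheel '[[[0,0,-31],0],[[0,0,-31],0],[[0,0,0],0],[[0,0,0],0],[[30,0,0],0],[[25,0,0],0],[[9,0,0],0],[[0,0,0],0],[[0,0,0],0],[[0,0,0],0]]' 255 15; python3 go.py 580 -167.9 103
python3 - <<'E'
from h import *
c=manip.camera('side'); W=cloud(c); save('v3',c['pixels'][140:240,270:430],5)
b=W[np.all((W>[570,-215,8])&(W<[660,-110,125]),-1)]
for z in range(10,120,10):
    q=b[abs(b[:,2]-z-2)<5]
    if len(q)>3: print(z,len(q),np.median(q,0).round(1),np.ptp(q,0).round())
E
```

```text
clock: 25.05
eef_pos: [618.0, -164.0, 103.9]
eef_rot: [2.725, 1.569, -0.312]
wrist_force: [-1.1, 0.4, -1.3]
finger_gap: 26.5
t 25.05 pos [ 618.  -164.   103.9] jaw yaw -84.1 gap 26.5 F [-1.1  0.4 -1.3] q6 1.15 toolx [ 0.001 -0.    -1.   ]
shift now [ 0.9 -0.1 38.2]
10 13 [ 585.5 -133.8   11.2] [48. 90.  9.]
20 21 [ 588.3 -139.    23.9] [47. 93.  9.]
30 41 [ 603.5 -138.6   33. ] [50. 94. 10.]
40 45 [ 594.7 -140.3   43.7] [56. 98. 10.]
50 48 [ 595.6 -141.9   51.9] [ 48. 102.   9.]
60 25 [ 609.6 -140.7   61.5] [26. 46. 10.]
70 24 [ 612.8 -139.7   72.6] [25. 46. 10.]
80 21 [ 607.2 -140.7   82.4] [25. 45. 10.]
90 41 [ 611.9 -150.1   89.6] [24. 53.  9.]
100 9 [ 607.9 -143.9  105.3] [18. 23.  8.]
110 18 [ 613.3 -141.2  111.2] [19. 28.  8.]
```

View pics/v3.png

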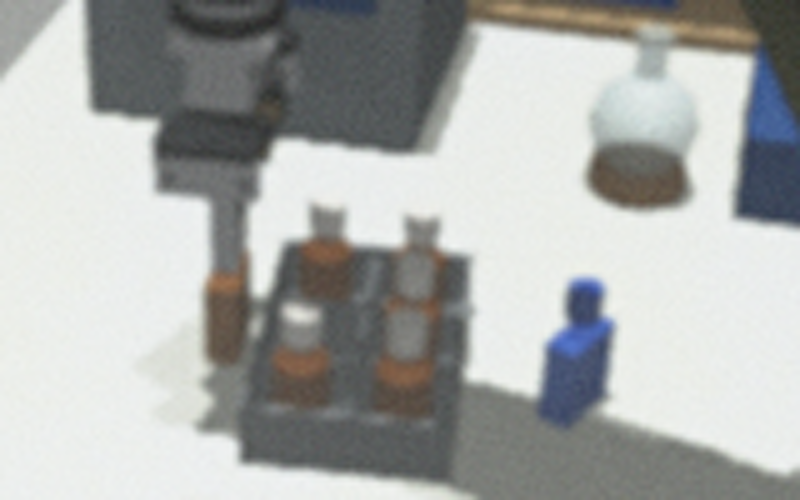

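The flat bottle hangs upright just beyond the crate's far wall, and the second bottle stands in the near-middle cell. The wheel can't tilt the tool, so I'll tilt the bottle in the jaws by drawing it against the fixed crate wall.

```bash
python3 -m handwheel '[[[0,0,8],0],[[0,0,4],0],[[0,0,4],0],[[0,0,4],0],[[0,0,4],0],[[0,0,4],0],[[0,0,4],0],[[0,0,3],0],[[0,0,2],0],[[0,0,0],0]]' 255 15; python3 go.py 580 -167.9 103
cat > tilt.py <<'E'
from h import *
import sys
# fit long axis of body seen from both cameras: amber pixels near gripper
s=manip.read_state(); g=s['eef_pos']
out=[]
for n in('side','top'):
    c=manip.camera(n); W=cloud(c); px=c['pixels'].astype(int)
    amber=(px[...,0]-px[...,2]>25)
    m=amber&np.all((W>g+[-60,-50,-130])&(W<g+[110,50,-5]),-1)
    b=W[m]; print(n,len(b),'med',np.median(b,0).round(1) if len(b) else '')
    if n=='side': x,y=int(sys.argv[2]),int(sys.argv[3]); save(sys.argv[1],c['pixels'][y:y+100,x:x+160],5)
    if len(b)>20:
        # plane fits (ransac), 2
        rng=np.random.default_rng(0); q=b
        for k in range(2):
            if len(q)<15: break
            best=np.zeros(len(q),bool)
            for i in range(400):
                a,e,f=q[rng.choice(len(q),3,False)]; nn=np.cross(e-a,f-a); L=np.linalg.norm(nn)
                if L<60: continue
                inl=abs((q-a)@(nn/L))<1.5
                if inl.sum()>best.sum(): best=inl
            p=q[best]; v=np.linalg.svd(p-p.mean(0))[2]; nn=v[2]*np.sign(v[2][np.argmax(abs(v[2]))])
            print('  plane',len(p),'n',nn.round(3),'centre',p.mean(0).round(1),'long axis',v[0].round(3),'ext',np.ptp((p-p.mean(0))@v.T,0).round(),'elev',np.degrees(np.arcsin(abs(nn[2]))).round(1)); q=q[~best]
E
python3 tilt.py v4 270 140
```

```text
clock: 26.35
eef_pos: [580.6, -167.7, 102.8]
eef_rot: [-0.353, 1.57, 2.893]
wrist_force: [2.3, 0.4, -2.0]
finger_gap: 26.7
t 26.35 pos [ 580.6 -167.7  102.8] jaw yaw -84.1 gap 26.7 F [ 2.3  0.4 -2. ] q6 1.13 toolx [-0.  0. -1.]
shift now [-0.2  0.1  0.7]
side 88 med [ 599.5 -141.4   83.9]
  plane 31 n [0.014 0.977 0.214] centre [ 599.5 -140.8   74.2] long axis [-0.418 -0.189  0.888] ext [43. 23.  3.] elev 12.4
  plane 21 n [-0.408 -0.186  0.894] centre [ 593.8 -155.3   91.7] long axis [-0.569  0.818 -0.089] ext [44. 18.  3.] elev 63.3
top 0 med
```

View pics/v4.png

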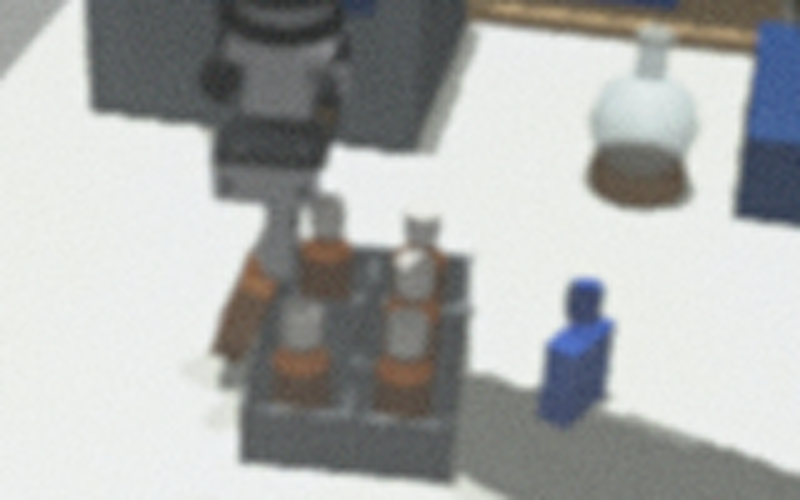

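```bash
python3 -m handwheel '[[[0,0,0],0],[[0,0,0],0],[[0,0,0],0],[[0,0,-15],0],[[-30,0,0],0],[[-45,0,0],0],[[-45,0,0],0],[[-45,0,0],0],[[0,0,0],0],[[0,0,0],0]]' 255 50; python3 go.py 600.6 136.8 269.3 91
```

```text
clock: 27.7
eef_pos: [595.3, -166.1, 266.6]
eef_rot: [-0.378, 1.569, 2.868]
wrist_force: [0.4, 0.0, -2.4]
finger_gap: 26.0
t 27.7 pos [ 595.3 -166.1  266.6] jaw yaw -84.1 gap 26.0 F [ 0.4  0.  -2.4] q6 1.14 toolx [-0.002  0.001 -1.   ]
shift now [  -2.5 -300.7  -36.6]
spin 0.086
```

```bash
python3 -m handwheel '[[[-2.5,-25,-3],0],[[0,-45,-6],0],[[0,-45,-6],0],[[0,-45,-5],0],[[0,-45,-5],0],[[0,-45,-5],0],[[0,-35,-4],0],[[0,-16,-2.5],0.086],[[0,0,0],0],[[0,0,0],0]]' 255 50; python3 go.py 600.6 136.8 269.3 91; python3 tilt.py v5 190 140;python3 - <<'E'
from h import *
c=manip.camera('top'); save('v6',c['pixels'][80:240,200:360],5)
E
```

```text
clock: 28.95
eef_pos: [600.7, 136.2, 269.5]
eef_rot: [0.258, 1.569, -2.864]
wrist_force: [-0.4, 0.4, -1.6]
finger_gap: 25.7
t 28.95 pos [600.7 136.2 269.5] jaw yaw -88.9 gap 25.7 F [-0.4  0.4 -1.6] q6 1.72 toolx [-0.002 -0.    -1.   ]
shift now [ 0.2 -0.6  0.1]
spin 0.002
side 154 med [619.7 161.7 248.1]
  plane 73 n [-0.08   0.997 -0.017] centre [621.  162.4 235.1] long axis [-0.335 -0.011  0.942] ext [57. 23.  3.] elev 1.0
  plane 42 n [-0.344 -0.007  0.939] centre [614.  150.9 256.8] long axis [-0.787  0.547 -0.284] ext [35. 25.  3.] elev 69.9
top 0 med
```

View pics/v5.png

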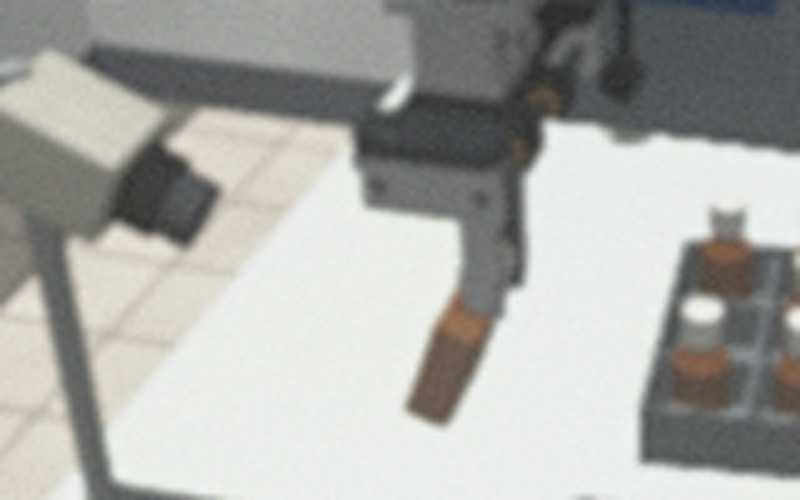

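```bash
cat > fit.py <<'E'
from h import *
from scipy.optimize import least_squares, minimize
from cell import manip
s=manip.read_state(); g=s['eef_pos']
cs=[manip.camera('side') for _ in range(8)]
Z=np.stack([c['z_map'] for c in cs]); Z[Z<=0]=np.nan
c=dict(cs[0]); c['z_map']=np.nan_to_num(np.nanmedian(Z,0)); px=np.mean([q['pixels'].astype(float) for q in cs],0)
W=cloud(c); amber=(px[...,0]-px[...,2]>18)
m=amber&np.all((W>g+[-60,-50,-130])&(W<g+[110,50,-5]),-1)
b=W[m]-[0,0,1.8]   # side-camera bench offset
print('pts',len(b))
def Rb(t,y): # bottle axes: x toward lens
    return R.from_euler('z',y).as_matrix()@R.from_euler('y',-t).as_matrix()
def sdf(p):
    q=(b-p[2:5])@Rb(p[0],p[1]); e=np.abs(q)-[13,28,33]
    return np.linalg.norm(np.maximum(e,0),axis=1)+np.minimum(e.max(1),0)
x0=[np.radians(22),np.radians(1),*(g+[24,0,-44])]
for y in (None,):
    r=least_squares(sdf,x0,loss='soft_l1',x_scale=[.1,.1,5,5,5]); cov=np.linalg.inv(r.jac.T@r.jac)*np.mean(r.fun**2)
    print('SDF tilt',np.degrees(r.x[0]).round(1),'yaw',np.degrees(r.x[1]).round(1),'mid',r.x[2:].round(1),'rms',np.sqrt(np.mean(sdf(r.x)**2)).round(2),'sd',np.degrees(np.sqrt(np.diag(cov))[:2]).round(2))
# silhouette fit: project box hull into side image, soft IoU on amber mask upsampled
K=np.array(c['mtx']);Rc=rot(c['orientation']);t0=np.array(c['xyz'])
x,y,w,h=cv2.boundingRect(m.astype(np.uint8)); x-=12;y-=12;w+=24;h+=24;S=8
sc=(px[...,0]-px[...,2])[y:y+h,x:x+w]
near=cv2.dilate(m.astype(np.uint8),np.ones((9,9)))[y:y+h,x:x+w]>0
sc=np.where(near,sc,0); A=cv2.resize(np.clip(sc/np.percentile(sc[m[y:y+h,x:x+w]],50),0,1).astype(np.float32),(w*S,h*S),interpolation=cv2.INTER_LINEAR)>.5
cor=np.array([[i,j,k] for i in(-13,13) for j in(-28,28) for k in(-33,33)])
def mask(p):
    q=(cor@Rb(p[0],p[1]).T+p[2:5]+[0,0,1.8]-t0)@Rc
    u=np.stack([K[0,0]*q[:,0]/-q[:,2]+K[0,2],K[1,1]*-q[:,1]/-q[:,2]+K[1,2]],1)
    u=((u-[x,y]+.5)*S-.5)
    M=np.zeros(A.shape,np.uint8); cv2.fillConvexPoly(M,cv2.convexHull(u.astype(np.float32)).round().astype(np.int32),1); return M>0
# pivot: mid tied to gripper in y; free: tilt,x,z
def cost(v):
    M=mask([v[0]/50,r.x[1],v[1],r.x[3],v[2]]); return (M^A).sum()/(M|A).sum()
best=min((minimize(cost,[np.radians(t)*50,r.x[2],r.x[4]],method='Nelder-Mead',options=dict(initial_simplex=np.array([[np.radians(t)*50,r.x[2],r.x[4]]]*4)+np.vstack([np.zeros(3),np.eye(3)*4]))) for t in(18,22,27)),key=lambda o:o.fun)
v=best.x; print('SIL tilt',np.degrees(v[0]/50).round(1),'mid x,z',v[1:].round(1),'1-IoU',best.fun.round(3))
G=g+[0,0,8]
print('pivot-based tilt for mids:',[np.degrees(np.arctan2(a-G[0],G[2]-z)).round(1) for a,z in((r.x[2],r.x[4]),(v[1],v[2]))],'clock',manip.read_state()['clock'])
E
python3 fit.py
```

```text
pts 213
SDF tilt 19.2 yaw 1.8 mid [624.4 135.  224.9] rms 0.7 sd [0.89 0.41]
SIL tilt 22.8 mid x,z [629.5 221.1] 1-IoU 0.306
pivot-based tilt for mids: [np.float64(23.8), np.float64(26.6)] clock 29.5
```

```bash
cat > ov.py <<'E'
from h import *
import sys
s=manip.read_state(); g=s['eef_pos']; G=g+[0,0,8]
cs=[manip.camera('side') for _ in range(8)]; c=cs[0]
px=np.mean([q['pixels'].astype(float) for q in cs],0).astype(np.uint8)
K=np.array(c['mtx']);Rc=rot(c['orientation']);t0=np.array(c['xyz'])
def proj(P):
    q=(P-t0)@Rc; return np.stack([K[0,0]*q[:,0]/-q[:,2]+K[0,2],K[1,1]*-q[:,1]/-q[:,2]+K[1,2]],1)
x,y=258,182; w=h=52; S=11
def panel(t,y0=np.radians(1.0)):
    im=cv2.resize(px[y:y+h,x:x+w,::-1],None,fx=S,fy=S,interpolation=cv2.INTER_CUBIC)
    if t is None: return im
    M=R.from_euler('z',y0).as_matrix()@R.from_euler('y',-np.radians(t)).as_matrix()
    mid=G+M@[0,0,-57.9]
    f=np.array([[-13,28,33],[13,28,33],[13,28,-33],[-13,28,-33],[-13,28,33],[-13,-28,33],[13,-28,33],[13,28,33]])
    u=(proj(f@M.T+mid+[0,0,1.8])-[x,y]+.5)*S-.5
    cv2.polylines(im,[u.round().astype(np.int32)],False,(255,255,0) if t<22 else (0,255,0),1)
    return im
a,b=map(float,sys.argv[2:4])
im=np.hstack([panel(a),panel(b)])
cv2.imwrite('pics/'+sys.argv[1]+'.png',cv2.resize(im,(800,400),interpolation=cv2.INTER_AREA))
np.save('px.npy',px)
E
python3 ov.py v7 20 25
```

```text
(no output)
```

View pics/v7.png

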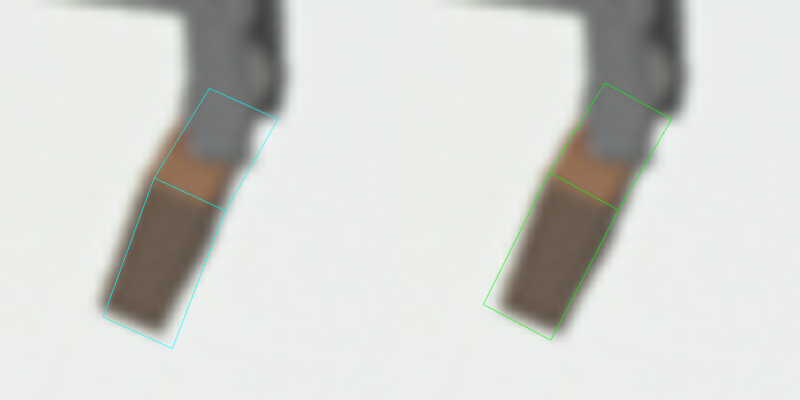

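```bash
cat > sil.py <<'E'
from h import *
from scipy.optimize import minimize
from scipy.spatial import ConvexHull
s=manip.read_state(); G=s['eef_pos']+[0,0,8]
cs=[manip.camera('side') for _ in range(8)]; c=cs[0]
px=np.mean([q['pixels'].astype(float) for q in cs],0)
K=np.array(c['mtx']);Rc=rot(c['orientation']);t0=np.array(c['xyz'])
x,y,w,h=262,207,32,24; S=10
L=px[y:y+h,x:x+w].mean(-1); bg=np.percentile(L,90); fg=np.percentile(L,6); A=np.clip((bg-L)/(bg-fg),0,1)
A[:, :][(np.arange(w)[None,:]>26)]*=0 if False else 1
cor=np.array([[i,j,k] for i in(-13,13) for j in(-28,28) for k in(-33,33)])
def ren(t,yaw,mid):
    M=R.from_euler('z',yaw).as_matrix()@R.from_euler('y',-t).as_matrix()
    q=(cor@M.T+mid+[0,0,1.8]-t0)@Rc
    u=np.stack([K[0,0]*q[:,0]/-q[:,2]+K[0,2],K[1,1]*-q[:,1]/-q[:,2]+K[1,2]],1)
    u=((u-[x,y]+.5)*S-.5); I=np.zeros((h*S,w*S),np.uint8)
    cv2.fillConvexPoly(I,np.round(cv2.convexHull(u.astype(np.float32))*16).astype(np.int32),255,cv2.LINE_AA,4)
    return cv2.GaussianBlur(cv2.resize(I,(w,h),interpolation=cv2.INTER_AREA).astype(float)/255,(0,0),.8)
for yaw in(1,3):
  for ym in (G[1]-1,G[1]+1):
    f=lambda v:((ren(v[0]/50,np.radians(yaw),np.array([v[1],ym,v[2]]))-A)**2).sum()
    o=min((minimize(f,[np.radians(t)*50,G[0]+24,G[2]-52],method='Nelder-Mead',options=dict(initial_simplex=np.array([[np.radians(t)*50,G[0]+24,G[2]-52]]*4)+np.vstack([np.zeros(3),np.eye(3)*4]))) for t in(18,22,27)),key=lambda o:o.fun)
    print(yaw,round(ym,1),'tilt',np.degrees(o.x[0]/50).round(2),'mid x,z',o.x[1:].round(1),'res',o.fun.round(2),'of',(A**2).sum().round())
    print('  residual at fixed tilts',[(t,min(minimize(lambda v:f([np.radians(t)*50,*v]),o.x[1:],method='Nelder-Mead').fun,9999).round(2)) for t in(18,20,22,24,26)])
E
python3 sil.py
```

```text
Traceback (most recent call last):
  File "sil.py", line 10, in <module>
    A[:, :][(np.arange(w)[None,:]>26)]*=0 if False else 1
    ~~~~~~~^^^^^^^^^^^^^^^^^^^^^^^^^^^
IndexError: boolean index did not match indexed array along axis 0; size of axis is 24 but size of corresponding boolean axis is 1
```

```bash
sed -i '/if False/d' sil.py; python3 sil.py
```

```text
1 136.0 tilt 23.83 mid x,z [623.3 227.4] res 2.44 of 166.0
  residual at fixed tilts [(18, np.float64(6.54)), (20, np.float64(4.34)), (22, np.float64(2.9)), (24, np.float64(2.44)), (26, np.float64(3.03))]
1 138.0 tilt 23.95 mid x,z [622.4 229.2] res 2.52 of 166.0
  residual at fixed tilts [(18, np.float64(6.8)), (20, np.float64(4.54)), (22, np.float64(3.04)), (24, np.float64(2.54)), (26, np.float64(3.08))]
3 136.0 tilt 22.52 mid x,z [623.9 227.7] res 1.15 of 166.0
  residual at fixed tilts [(18, np.float64(3.74)), (20, np.float64(2.03)), (22, np.float64(1.2)), (24, np.float64(1.4)), (26, np.float64(2.79))]
3 138.0 tilt 22.62 mid x,z [622.9 229.5] res 1.21 of 166.0
  residual at fixed tilts [(18, np.float64(3.91)), (20, np.float64(2.15)), (22, np.float64(1.27)), (24, np.float64(1.42)), (26, np.float64(2.8))]
```

Depth (19–20°) and silhouette (22.5–24°) disagree on the tilt. I'll spin the broad face toward the side camera for a cleaner plane measurement.

```bash
python3 -m handwheel '[[[0,0,0],-0.175],[[0,0,0],-0.175],[[0,0,0],-0.175],[[0,0,0],-0.175],[[0,0,0],-0.175],[[0,0,0],-0.175],[[0,0,0],-0.175],[[0,0,0],-0.175],[[0,0,0],0],[[0,0,0],0]]' 255 50; python3 go.py
cat > broad.py <<'E'
from h import *
s=manip.read_state(); g=s['eef_pos']; M=rot(s['eef_rot'])
cs=[manip.camera('side') for _ in range(10)]
Z=np.stack([c['z_map'] for c in cs]); Z[Z<=0]=np.nan
c=dict(cs[0]); c['z_map']=np.nan_to_num(np.nanmedian(Z,0)); px=np.mean([q['pixels'].astype(float) for q in cs],0)
W=cloud(c)-[0,0,1.8]
m=(px[...,0]-px[...,2]>15)&np.all((W>g+[-60,-60,-130])&(W<g+[60,80,-5]),-1)
q=W[m]; rng=np.random.default_rng(0)
for k in range(2):
    best=np.zeros(len(q),bool)
    for i in range(800):
        a,e,f=q[rng.choice(len(q),3,False)]; nn=np.cross(e-a,f-a); L=np.linalg.norm(nn)
        if L<150: continue
        inl=abs((q-a)@(nn/L))<1.2
        if inl.sum()>best.sum(): best=inl
    p=q[best]; v=np.linalg.svd(p-p.mean(0))[2]; nn=v[2]*np.sign(v[2][np.argmax(abs(v[2]))])
    el=np.degrees(np.arcsin(nn[2]))
    print('plane',len(p),'n',nn.round(3),'elev',el.round(1),'az',np.degrees(np.arctan2(nn[1],nn[0])).round(1),'rms',np.std((p-p.mean(0))@nn).round(2))
    # extents along in-plane axes
    h=np.cross([0,0,1],nn); h/=np.linalg.norm(h); up=np.cross(nn,h)
    for nm,ax in(('h',h),('up',up)):
        d=(p-g)@ax; print('  ',nm,np.percentile(d,[1,99]).round(1),'mid',np.percentile(d,[1,99]).mean().round(1))
    print('   plane offset from TCP',((p.mean(0)-g)@nn).round(1))
    for lo,hi in((0,.5),(.5,1)): pass
    q=q[~best]
y=-M[:,2]; print('tool -z azimuth',np.degrees(np.arctan2(y[1],y[0])).round(1),'clock',s['clock'])
E
python3 broad.py
```

```text
clock: 31.95
eef_pos: [600.9, 137.0, 270.5]
eef_rot: [2.201, 1.571, 0.473]
wrist_force: [0.7, 0.3, -1.3]
finger_gap: 26.2
t 31.95 pos [600.9 137.  270.5] jaw yaw -9.0 gap 26.2 F [ 0.7  0.3 -1.3] q6 0.32 toolx [ 0.  0. -1.]
plane 449 n [0.134 0.93  0.342] elev 20.0 az 81.8 rms 0.5
   h [-25.8  27.7] mid 1.0
   up [-81.4 -18.6] mid -50.0
   plane offset from TCP 18.7
plane 45 n [-0.06  -0.327  0.943] elev 70.6 az -100.4 rms 0.44
   h [-28.6  23.8] mid -2.4
   up [-3.2 18. ] mid 7.4
   plane offset from TCP -17.4
tool -z azimuth 81.0 clock 31.95
```

The tilt is 20.0° from a clean plane of 449 points, so 5° short. The yaw is within 1° of the jaws. I'll go back to the wall and add about 7 mm of draw.

```bash
python3 -m handwheel '[[[0,8,50],0],[[0,8,50],0],[[0,8,50],0],[[0,8,50],0],[[0,8,50],0],[[0,6,49],0],[[0,0,0],0.175],[[0,0,0],0.175],[[0,0,0],0.175],[[0,0,0],0.175]]' 255 50; python3 go.py 600 -165.8 103 95.9
```

```text
clock: 33.7
eef_pos: [600.8, -165.5, 270.4]
eef_rot: [-1.983, 1.571, 1.87]
wrist_force: [-0.8, -0.0, -2.0]
finger_gap: 26.1
t 33.7 pos [ 600.8 -165.5  270.4] jaw yaw -49.2 gap 26.1 F [-0.8 -0.  -2. ] q6 0.53 toolx [-0.  0. -1.]
shift now [167.4  -0.3   0.8]
spin 0.609
```

```bash
python3 -m handwheel '[[[0,0,0],0.152],[[0,0,0],0.152],[[0,0,0],0.152],[[0,0,0],0.153],[[40,0,0],0],[[50,0,0],0],[[50,0,0],0],[[27,0,0],0],[[0,0,0],0],[[0,0,0],0]]' 255 50; python3 go.py 573 -168.6 103 95.9
```

```text
clock: 34.95
eef_pos: [601.5, -165.7, 105.1]
eef_rot: [2.707, 1.569, -0.326]
wrist_force: [-0.2, -0.0, -1.4]
finger_gap: 26.0
t 34.95 pos [ 601.5 -165.7  105.1] jaw yaw -83.8 gap 26.0 F [-0.2 -0.  -1.4] q6 1.13 toolx [ 0.002 -0.001 -1.   ]
shift now [ 2.  -0.2 28.6]
spin 0.006
```

```bash
python3 -m handwheel '[[[0,0,8],0],[[0,0,3],0],[[0,0,3],0],[[0,0,3],0],[[0,0,3],0],[[0,0,3],0],[[0,0,3],0],[[0,0,2],0],[[0,0,0],0],[[0,0,0],0]]' 255 30; python3 go.py;  python3 -m handwheel '[[[0,0,0],0],[[0,0,0],0],[[0,0,0],0],[[0,0,0],0],[[0,0,-10],0],[[-30,0,-10],0],[[-45,0,0],0],[[-45,0,0],0],[[-45,0,0],0],[[0,0,0],0]]' 255 60; python3 go.py 600.6 136.8 269.3
```

```text
clock: 36.2
eef_pos: [573.0, -168.6, 103.6]
eef_rot: [2.665, 1.571, -0.368]
wrist_force: [3.0, 0.2, -0.1]
finger_gap: 26.2
t 36.2 pos [ 573.  -168.6  103.6] jaw yaw -83.8 gap 26.2 F [ 3.   0.2 -0.1] q6 1.11 toolx [ 0. -0. -1.]
clock: 37.45
eef_pos: [593.7, -166.6, 271.6]
eef_rot: [2.626, 1.566, -0.407]
wrist_force: [0.2, 0.3, -1.8]
finger_gap: 25.4
t 37.45 pos [ 593.7 -166.6  271.6] jaw yaw -83.8 gap 25.4 F [ 0.2  0.3 -1.8] q6 1.13 toolx [ 0.004 -0.002 -1.   ]
shift now [   1.8 -300.8  -39.8]
```

```bash
python3 -m handwheel '[[[0,0,0],-0.18],[[0,0,0],-0.18],[[0,0,0],-0.18],[[0,0,0],-0.18],[[0,0,0],-0.18],[[0,0,0],-0.18],[[0,0,0],-0.18],[[0,0,0],-0.18],[[0,0,0],0],[[0,0,0],0]]' 255 60; python3 broad.py; python3 go.py 600.6 136.8 269.3 91
```

```text
clock: 38.7
eef_pos: [592.7, -166.3, 267.5]
eef_rot: [-1.816, 1.569, 2.87]
wrist_force: [0.5, 0.9, -0.5]
finger_gap: 26.0
plane 293 n [0.012 0.915 0.403] elev 23.8 az 89.3 rms 0.62
   h [-25.5  28.7] mid 1.6
   up [-81.2 -18.6] mid -49.9
   plane offset from TCP 20.8
plane 33 n [0.005 0.911 0.411] elev 24.3 az 89.7 rms 0.51
   h [-26.   28.9] mid 1.5
   up [-82.8 -14.5] mid -48.7
   plane offset from TCP 18.6
tool -z azimuth 88.5 clock 38.7
t 39.2 pos [ 592.8 -166.4  268.5] jaw yaw -1.3 gap 25.7 F [-0.  -0.4 -1.4] q6 -0.31 toolx [ 0. -0. -1.]
shift now [  -0.8    1.  -303.3]
spin 1.531
```

Tilt is now about 24°, good. I'm going to the focus, correcting for the measured bottle-in-jaw offset.

```bash
python3 -m handwheel '[[[1,-0.3,-40],0],[[0,-0.3,-55],0],[[0,-0.3,-55],0],[[0,-0.3,-55],0],[[0,-0.3,-55],0],[[0,-0.2,-42.5],0],[[0,0,0],0.175],[[0,0,0],0.175],[[0,0,0],0.175],[[0,0,0],0.175]]' 255 60; python3 -m handwheel '[[[0,0,0],0.17],[[0,0,0],0.17],[[0,0,0],0.17],[[0,0,0],0.17],[[0,0,0],0.17],[[0,0,0],0],[[0,0,0],0],[[0,0,0],0],[[0,0,0],0],[[0,0,0],0]]' 255 60; python3 go.py 598.1 136 267.5 90; python3 sil.py | head -1; python3 fit.py | head -2
```

```text
clock: 40.45
eef_pos: [597.8, 136.1, 267.4]
eef_rot: [-0.92, 1.571, 3.064]
wrist_force: [-0.1, 0.6, -1.1]
finger_gap: 26.1
clock: 41.7
eef_pos: [597.8, 136.1, 267.4]
eef_rot: [-0.402, 1.571, 2.739]
wrist_force: [0.8, 0.5, -1.6]
finger_gap: 25.4
t 41.7 pos [597.8 136.1 267.4] jaw yaw -90.0 gap 25.4 F [ 0.8  0.5 -1.6] q6 1.74 toolx [-0.  0. -1.]
shift now [-0.1  0.1 -0.3]
spin -0.001
1 135.1 tilt 26.73 mid x,z [625.  226.8] res 1.41 of 158.0
pts 210
SDF tilt 22.5 yaw 0.5 mid [625.  134.1 222.9] rms 0.7 sd [0.59 0.4 ]
```

```bash
python3 -m handwheel '[[[0,-1,0],0],[[0,0,0],0],[[0,0,0],0],[[0,0,0],0],[[0,0,0],0],[[0,0,0],0],[[0,0,0],0],[[0,0,0],0],[[0,0,0],0],[[0,0,0],0]]' 255 60
python3 - <<'E'
from h import *
c=manip.camera('side'); save('v8',c['pixels'][120:320,160:440],2.8); W=cloud(c)
for nm,q in dict(l1=(549,-101),l2=(488,-179),p1=(565,-240),p2=(479,-109.5),p3=(496.5,-247)).items():
    p=W[np.all((W>[q[0]-30,q[1]-30,100])&(W<[q[0]+30,q[1]+30,125]),-1)]; print(nm,len(p),np.median(p,0).round(1) if len(p) else '')
s=manip.read_state();print(s['clock'],s['eef_pos'],np.abs(s['qd']).max())
E
```

```text
clock: 43.75
eef_pos: [597.8, 137.1, 267.5]
eef_rot: [-2.45, 1.571, 0.691]
wrist_force: [-0.0, 0.1, -1.0]
finger_gap: 25.7
l1 44 [546.6 -96.7 107.6]
l2 39 [ 487.4 -174.5  107.6]
p1 39 [ 563.9 -236.1  108.6]
p2 45 [ 479.  -105.7  108. ]
p3 39 [ 495.8 -244.6  107.5]
43.8 [597.78286741 137.0869644  267.4599551 ] 0.002022088724910584
```

View pics/v8.png

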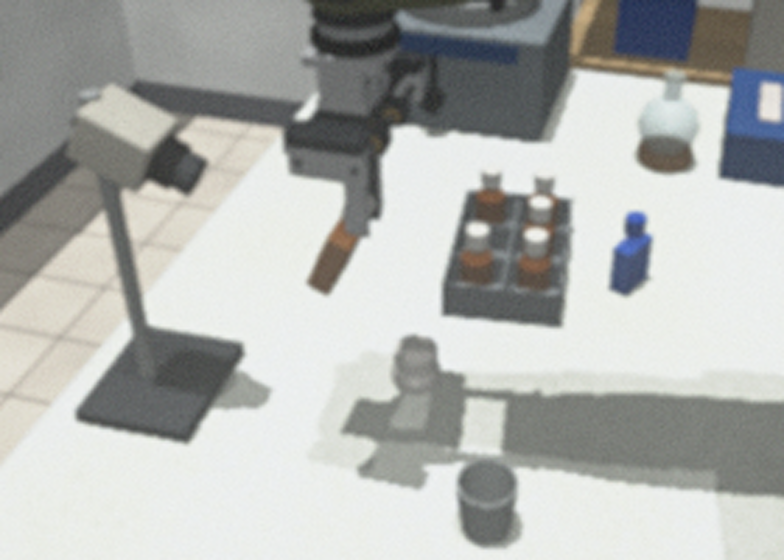

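The flat bottle is held leaning back in front of the lens, at about crop pixel (333,258). Five round bottles stand upright in the crate, and the bystanders and blue look-alike haven't moved. I'm handing it in.

```bash
python3 -c "
from cell import manip
print(manip.sign_off(), manip.read_state()['clock'])"
```

```text
the job is handed in; nothing more can be done
the job is handed in; nothing more can be done
```

The job is done and handed in at about 44 s of the 59 s allowed. No verdict was reported, so the results below rest on my own checks.

**Round bottles:** Both loose bottles were lowered by the cap into the empty far-left and near-middle cells, and released on or within about a millimetre of the floor. In the last picture all five round bottles stand upright at the expected height.

**Flat bottle:** I lifted the amber flat bottle by its cap. The handwheel cannot tilt the tool, so I leaned the bottle back in the jaws by drawing it against the outside of the fixed crate wall. The first draw gave 20.0° of lean, so I went back and drew it further. It ended held at the focus with 60 N of grip, and the arm was still.

**Last checks:**

| Quantity | Wanted | Measured |
|---|---|---|
| Lean, broad-face plane fit before the final carry | 25° | about 24° |
| Lean, rougher fits at the focus | 25° | 22.5° (depth) and 26.7° (silhouette), which disagree |
| Middle of the body, x (mm) | 625 | 625 |
| Middle of the body, y (mm) | 137 | about 134–137 |
| Middle of the body, z (mm) | 225 | 223–227 |
| Facing direction relative to the lens | 0° | within about 1° |

- **Sideways position:** two measurements of the bottle's sideways offset in the jaws disagreed, by about +1.6 and −2 mm. I aimed between them.
- **Everything else:** the last picture showed the camera, the bystanders in view and the blue look-alike where they were at the start. The dish and spatula lay outside that view; the arm did not go near them.

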